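Back off the left-hand lock ring of a soil mill with a pin spanner

TASK

Of the two soil mills on the bench, one has a lock ring with deep notches cut round its rim: that ring has a left-hand thread, so it loosens clockwise seen from above. Set both prongs of the pin spanner fully into two opposite holes of the notched ring, turn it loose until it comes up against its end stop, then lift the spanner off and lay it, prongs down, wholly on the grey mat. Do not drop the spanner, leave the plain-rimmed ring tight and do not push the jars and the beaker about.

Things in the scene. Friction and masses are not known exactly. Their poses are not given: they have to be found in the camera images.
- spanner: Loose pin spanner, 0.3 kg, a T from above: steel cross head 78 mm along y, 22 along x, 22 tall; dark handle along -x, 20 mm wide, 26 tall. Origin: midway between the two prongs, on the flat underside (shoulder) of head and handle, z up. Prongs: 9 mm diameter, tapered, 13 mm down from the shoulder at y = +28 and -28 mm. It lies level with the origin 13 mm over its support.
- spanner_tail (a point): Point under the spanner's handle at (-145, 0, 0) mm in the spanner's frame. The handle is bare from x = -11 to -152 mm, with one foot (16 mm diameter, 13 mm tall) under it at x = -138 mm. Centre of mass at about x = -35 mm; the spanner can stand by itself in a ring's holes.
- ring_lh_face (a point): Centre of the top face of the notched steel ring (left-hand thread), on its axis; 86 mm above the bench when tight. Diameter 104 mm, 16 mm thick, eight 9 mm deep notches in the rim, a 24 mm bore with the spindle end in it, and four through holes, 16 mm diameter, 28 mm from the axis, on this frame's +x, +y, -x, -y. z up; the frame turns and rises with the ring.
- ring_lh (a joint): Turn of the notched ring from fully tight, rad, growing CLOCKWISE seen from above (the loosening direction). End stops at 0 and 2.3; it starts between 0 and 0.3. It needs about 0.3 N m to turn, stays where it is left and rises 2 mm per rad.
- ring_rh_face (a point): Centre of the top face of the other mill's lock ring: the same but with a plain round rim (right-hand thread). To be left alone.
- ring_rh (a joint): Turn of the plain ring from fully tight, rad, growing anticlockwise seen from above. It starts at 0 and shall stay there.
- mill_lh: The fixed light-grey drum-shaped mill that carries the notched ring, 170 mm in diameter up to 56 mm height, then a dark turret 120 mm in diameter up to 70 mm, then the ring. Origin: on its axis, at bench height.
- mill_rh: The other mill, the same, which carries the plain ring.
- mat: Fixed grey mat, 150 mm (its x) by 240 mm (its y), 4 mm thick. Origin: centre of its underside, on the bench.
- jar_a: Closed glass jar, 68 mm in diameter, 125 mm tall, standing close behind the notched mill: the spanner's handle, when engaged, hits it if it swings there. Origin: centre of its underside.
- jar_b: Closed amber jar, the same size, behind the plain mill. Origin: centre of its underside.
- beaker: Small glass beaker, 52 mm in diameter, 58 mm tall, between the mills; lower than the rings. Origin: centre of its underside.
Not all that is in view belongs to the job. Of the things that look like the spanner, the largest one is meant. Leave any green look-alike of the mill_rh alone.

How it is judged:
By the outcome, as a careful person would: the job done as asked, in the order asked, and still so for the second after the job is handed in, with the robot touching nothing.
It also fails if it takes over 67 s, if anything falls off the work surface, if the arm or the gripper's body presses on something with over 40 N, if the wrist force passes 120 N, or if a joint passes its speed limit or range.

ROBOT

A 6-joint arm with a two-finger parallel gripper is mounted at the origin on the work surface. World frame = base frame: x ahead of the robot, y to its left, z up, the work surface at z = 0. Lengths are in m, angles in rad, forces in N, time in s.
With the tool pointing down it reaches from about 0.325 to 0.85 m from the base axis. Payload 4.4 kg.
Tool frame: the origin (TCP) lies midway between the tips of the shut fingers; the grasp point (between the pads) lies 19 mm behind it (arm.pinch_z is the distance from the TCP to the grasp point, in m); z points along the fingers, y is the direction in which the jaws open and shut (so a half turn about z gives the same grasp; the last joint's range is limited). The gripper opens to 94 mm and grips with 3 to 60 N. Pads are 16 mm wide; open, the fingers measure 119 mm over their backs; the gripper's body (75 mm by 177 mm) begins 78 mm behind the grasp point.
Start: joints at [-1.304, 0.207, 1.542, -0, 1.393, -0.15], TCP at [0.233, -0.526, 0.205] pointing down, gripper open.
Joint ranges: [-2.73, 2.73], [-0.86, 2.22], [0.23, 2.46], [-1.11, 4.25], [0.08, 2.63], [-2.82, 2.82]. Speed limits (rad/s): [2.79, 2.79, 3.14, 3.14, 3.14, 3.14].

INTERFACE

Orientations are given as a unit quaternion [w, x, y, z].
In Python, from workcell import arm, kin, optics gives the robot as it stands. Calls block until the motion is done:
- arm.move_to(position, orientation): joint-space move of the TCP to a pose.
- arm.move_linear(position, attitude=None, velocity=0.15, stop_force=None): straight line of the TCP; attitude=None keeps the orientation; velocity is the mean speed in m/s. With stop_force (N) it stops when the force on the tool has changed by that much, and returns True; else False.
- arm.goto_joints(angles): joint-space move.
- arm.command_gripper(opening, effort=None): finger opening in m; effort is the grip in N (None keeps the last); returns when the fingers have stopped.
- arm.dwell(seconds).
- kin.solve_ik(position, orientation): joint angles nearest the present ones, or None.
- arm.sense(): the state.
- optics.camera(name): name is "scene" or "side" or "wrist"; returns a dict with "pixels" (420x560x3 uint8, red, green, blue), "z_map" (420x560 float32, m along the optical axis (not along the pixel's ray), 0 where there is no reading), "camera_matrix" (3x3 intrinsics, pixels), "eye" and "orientation" of the camera in the world. Camera axes: x right, y down, z forward; pixel columns grow to the right and rows downward; lengths in m; the calibration is good to about 2 mm. A picture is of the moment at which its call begins.
A pose or a line that the arm cannot do raises arm.IKError and nothing moves.
- arm.close_job(): hands the job in, once; it reports no verdict.
The state is a dict: "t": time; "qpos": joint angles; "joint_velocities": joint speeds; "effort": joint torques, N m; "eef_pos": TCP position; "ee_rot": TCP orientation; "force": force on the tool from outside, world axes, zero at the start; "ft_torque": the same for the moment, N m; "gripper_width": finger opening in m.
Only numpy, scipy, OpenCV 4.12 (cv2) and the standard library are available. Lean on these libraries where they do the work, as an engineer would, in place of code of your own. Each camera call takes 0.05 s, during which the arm holds its last target.

## Working session

There is one attempt and no reset: what is moved stays moved. The work goes in short steps, each a Python script; the robot and the scene stay as the last script left them, time stands still between calls to the robot, and variables do not carry over. Pictures are saved under pics/ and viewed, and the job is handed in when it is done.

```bash
ls; mkdir -p pics; cat > h.py <<'E'
import numpy as np, cv2
from workcell import arm, kin, optics
from scipy.spatial.transform import Rotation as R
def snap(n,f):
    c=optics.camera(n); cv2.imwrite(f'pics/{f}.png',c['pixels'][:,:,::-1]); np.savez(f'pics/{f}.npz',**c); return c
def load(f): return dict(np.load(f'pics/{f}.npz'))
def Rc(c):
    o=np.array(c['orientation']); 
    return o if o.shape==(3,3) else R.from_quat(o[[1,2,3,0]]).as_matrix()
def cloud(c):
    K=c['camera_matrix']; z=c['z_map']; v,u=np.mgrid[:z.shape[0],:z.shape[1]]
    p=np.stack([(u-K[0,2])/K[0,0]*z,(v-K[1,2])/K[1,1]*z,z],-1)
    w=p@Rc(c).T+c['eye']; w[z<=0]=np.nan; return w
def onplane(c,u,v,h):
    K=c['camera_matrix']; d=Rc(c)@np.array([(u-K[0,2])/K[0,0],(v-K[1,2])/K[1,1],1]); e=np.array(c['eye'])
    return e+d*(h-e[2])/d[2]
def down(yaw): # tool z down; tool y axis at angle yaw+90... tool x at yaw
    cx,s=np.cos(yaw),np.sin(yaw)
    M=np.array([[cx,s,0],[s,-cx,0],[0,0,-1]])
    q=R.from_matrix(M).as_quat(); return q[[3,0,1,2]]
E
python3 - <<'E'
from h import *
for n in ['scene','side','wrist']:
    c=snap(n,n+'0'); print(n,c['eye'],c['orientation'],c['camera_matrix'][0])
print(arm.sense(), arm.pinch_z)
E
```

```text
pics
scene [1.16301931 0.61635137 0.64150137] [-0.19010931  0.36417098  0.79844237 -0.44014513] [451.266993     0.         271.17335448]
side [0.26673802 0.8657838  0.59676361] [ 0.07068025 -0.13884673  0.85495826 -0.49474464] [432.21339713   0.         274.31189305]
wrist [ 0.29426853 -0.49821029  0.38388773] [ 0.09696584  0.83275355 -0.54127701 -0.06432994] [360.85689461   0.         281.59453175]
{'t': 0.15, 'qpos': array([-1.30451821e+00,  2.07262640e-01,  1.54260628e+00, -4.25642380e-07,
        1.39347657e+00, -1.50535164e-01]), 'joint_velocities': array([ 5.09846406e-04, -1.91939960e-03, -4.63632625e-03,  1.68353636e-03,
       -4.99219326e-04,  1.36157152e-05]), 'effort': array([ 4.75756442e-04, -3.71318257e+01, -2.81810832e+01,  6.98045525e-02,
        3.27799260e-02, -9.45940542e-05]), 'eef_pos': array([ 0.23259578, -0.52518508,  0.20454499]), 'ee_rot': array([-8.74942662e-04,  9.78361441e-01,  2.06901239e-01, -5.09006290e-05]), 'force': array([-0.42709294, -0.39177601,  0.39785768]), 'ft_torque': array([ 0.02757486,  0.04702018, -0.04980426]), 'gripper_width': 0.09417162109671584} 0.0188
```

View pics/scene0.png

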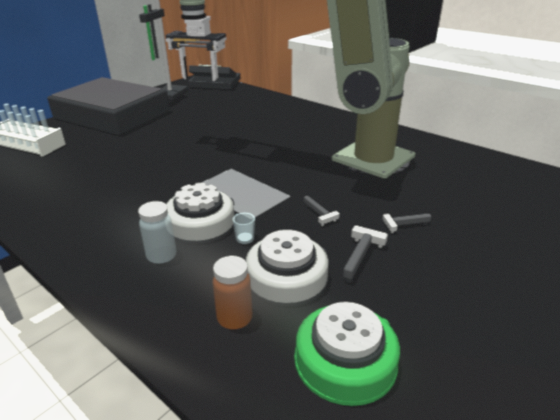

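View pics/side0.png

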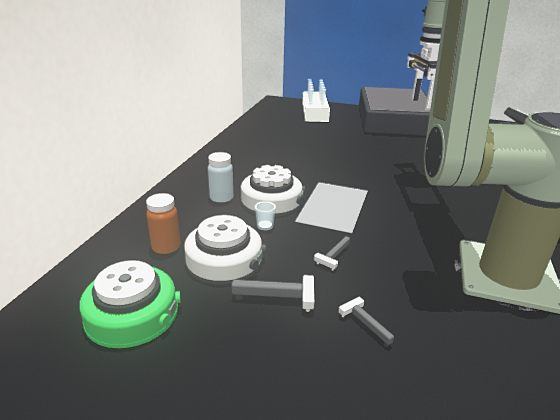

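View pics/wrist0.png

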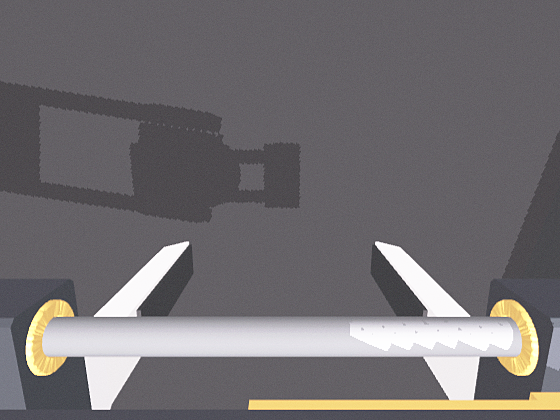

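The notched mill is at scene (198,200) and side (272,180), with jar_a behind it and the mat at side (335,205). The plain mill is at side (223,240) and the green look-alike at (125,290). The largest spanner has its head at side (309,292) and its handle reaching to (235,290).

```bash
python3 - <<'E'
from h import *
for f,boxes in [('side0',dict(lh=(235,160,310,215),rh=(180,210,268,280),spn=(225,270,320,315),mat=(290,175,375,235),jara=(200,148,240,205),jarb=(140,190,185,255),beak=(250,198,280,232),s2=(310,232,355,275),s3=(335,292,400,345),gr=(75,255,185,345))),
 ('scene0',dict(lh=(160,180,238,238),rh=(242,230,332,300),spn=(340,222,392,280),mat=(195,168,292,215),jara=(138,200,180,265),jarb=(210,255,255,330),beak=(230,210,260,245)))]:
    c=load(f); w=cloud(c)
    print(f)
    for k,(a,b,d,e) in boxes.items():
        p=w[b:e,a:d].reshape(-1,3); p=p[np.isfinite(p[:,0])]
        q=p[p[:,2]>0.008] if k!='mat' else p[(p[:,2]>0.002)&(p[:,2]<.012)]
        print(k,len(q),np.median(q,0).round(3),q.min(0).round(3),q.max(0).round(3))
        if k in('lh','rh','gr'):
            t=q[(q[:,2]>q[:,2].max()-0.008)]; print('  top',t[:,2].mean(),(t.min(0)+t.max(0))/2,t.max(0)-t.min(0))
for f in ['side0','scene0']:
    im=cv2.imread(f'pics/{f}.png')
    if f=='side0': a=im[150:220,190:380]; b=im[265:320,220:330]
    else: a=im[165:245,130:300]; b=im[215:285,330:400]
    cv2.imwrite(f'pics/{f}_a.png',cv2.resize(a,None,fx=4,fy=4,interpolation=cv2.INTER_CUBIC))
    cv2.imwrite(f'pics/{f}_b.png',cv2.resize(b,None,fx=6,fy=6,interpolation=cv2.INTER_CUBIC))
E
```

```text
side0
lh 2463 [ 0.573 -0.095  0.056] [ 0.498 -0.204  0.008] [0.674 0.016 0.092]
  top 0.08632126929014587 [ 0.59128976 -0.14028486  0.0884428 ] [0.10426748 0.10609349 0.00798009]
rh 4333 [0.585 0.191 0.056] [ 0.516 -0.063  0.008] [0.728 0.239 0.091]
  top 0.08592357033787651 [0.60671984 0.15275608 0.08739513] [0.10371263 0.10564645 0.00799878]
spn 1674 [0.464 0.242 0.033] [0.376 0.177 0.008] [0.571 0.269 0.041]
mat 2317 [ 0.419 -0.154  0.004] [ 0.308 -0.398  0.002] [ 0.555 -0.015  0.012]
jara 1082 [ 0.72  -0.091  0.077] [ 0.697 -0.144  0.008] [ 0.763 -0.077  0.127]
jarb 1625 [0.742 0.17  0.081] [0.683 0.116 0.008] [0.788 0.188 0.127]
beak 720 [ 0.564 -0.023  0.042] [ 0.54  -0.076  0.008] [0.627 0.102 0.06 ]
s2 422 [0.372 0.093 0.023] [0.348 0.002 0.009] [0.412 0.117 0.03 ]
s3 759 [0.28  0.254 0.023] [0.225 0.205 0.008] [0.329 0.296 0.029]
gr 6473 [0.678 0.399 0.056] [0.612 0.286 0.008] [0.788 0.452 0.092]
  top 0.08608879074660696 [0.70481912 0.36478608 0.08793242] [0.10396449 0.10368599 0.00799683]
scene0
lh 3453 [ 0.621 -0.095  0.059] [ 0.402 -0.278  0.008] [ 0.744 -0.007  0.128]
  top 0.124969014012192 [ 0.71991321 -0.10231965  0.12379686] [0.03468954 0.04097083 0.00791539]
rh 5146 [0.64  0.179 0.058] [ 0.519 -0.003  0.008] [0.765 0.239 0.128]
  top 0.12511988585941816 [0.74286269 0.16499514 0.12410463] [0.03053442 0.02842457 0.00777627]
spn 940 [0.431 0.244 0.036] [0.306 0.185 0.008] [0.544 0.269 0.043]
mat 2401 [ 0.403 -0.148  0.005] [ 0.226 -0.375  0.002] [0.506 0.003 0.01 ]
jara 2084 [ 0.739 -0.095  0.071] [ 0.618 -0.209  0.008] [ 0.766 -0.077  0.128]
jarb 2590 [0.77  0.165 0.083] [0.647 0.085 0.008] [0.792 0.184 0.129]
beak 617 [ 0.568 -0.008  0.042] [ 0.476 -0.083  0.008] [0.615 0.081 0.061]
```

```bash
python3 - <<'E'
from h import *
c=load('wrist0'); print(Rc(c)[:,2], np.array(c['eye'])-arm.sense()['eef_pos'])
for name,p in [('wspn',(0.45,0.243,0.25)),('wlh',(0.55,-0.14,0.30))]:
    for yaw in (0.3,0,):
        try:
            arm.move_to(np.array(p),down(np.arctan2(p[1],p[0]))); break
        except arm.IKError as e: print(e)
    c=snap(name.startswith('w') and 'wrist',name); print(name,arm.sense()['t'],arm.sense()['qpos'].round(2),c['eye'],Rc(c)[:,2].round(3))
E
```

```text
[-0.21211274 -0.09185665 -0.97291857] [0.06167275 0.02697479 0.17934274]
wspn 3.0167 [ 0.32  0.04  1.64 -0.    1.47  1.4 ] [0.50971296 0.27425821 0.42936047] [-0.204 -0.11  -0.973]
wlh 4.55 [-0.4   0.13  1.43  0.    1.58  1.42] [ 0.61531085 -0.15524193  0.47924087] [-0.225  0.058 -0.973]
```

View pics/wspn.png

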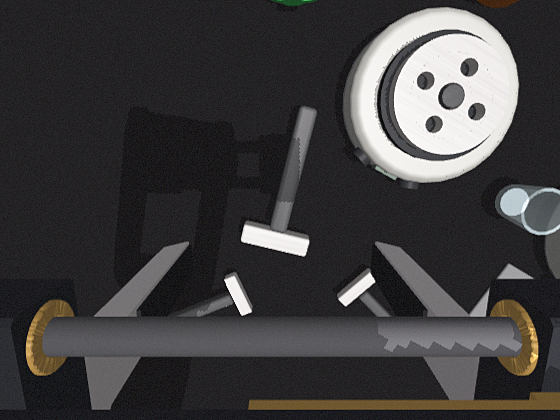

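View pics/wlh.png

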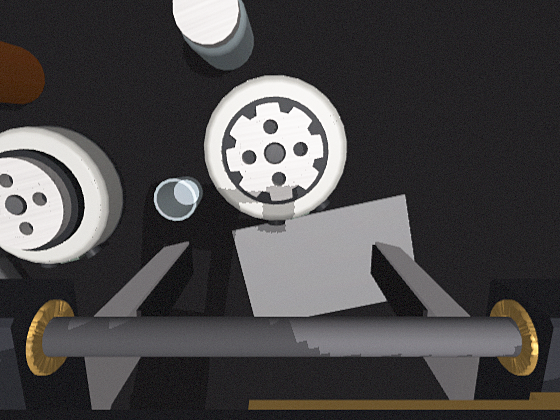

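The spanner head is at (275,239) and its handle end at (305,112). The notched ring centre is at (274,153), with holes at about (270,126), (301,149), (279,179) and (249,156). Mat corners show at (235,230) and (405,195).

```bash
python3 - <<'E'
from h import *
# spanner from clouds
for f,(a,b,d,e) in [('wspn',(225,95,325,262)),('side0',(225,265,325,318))]:
    w=cloud(load(f))[b:e,a:d].reshape(-1,3); w=w[np.isfinite(w[:,0])]
    hd=w[(w[:,2]>0.028)&(w[:,2]<0.05)]
    r=cv2.minAreaRect(hd[:,:2].astype(np.float32)*1000); print(f,len(hd),'zs',np.percentile(hd[:,2],[5,50,95]).round(4),r)
c=load('wspn'); im=c['pixels']; 
w=cloud(c)
sub=np.zeros(im.shape[:2],bool); sub[215:262,235:315]=1
m=sub&(im.min(2)>150); p=w[m]; p=p[np.isfinite(p[:,0])&(p[:,2]>.03)]
print('head',len(p),cv2.minAreaRect(p[:,:2].astype(np.float32)*1000),p.mean(0),np.median(p[:,2]))
vs,us=np.nonzero(m); (cx,cy),wh,ang=cv2.minAreaRect(np.stack([us,vs],1).astype(np.float32)); box=cv2.boxPoints(((cx,cy),wh,ang))
print('head px',cx,cy,[onplane(c,u,v,0.035)[:2].round(4) for u,v in box])
cv2.imwrite('pics/wspn_c.png',cv2.resize(cv2.imread('pics/wspn.png')[95:265,225:330],None,fx=3.5,fy=3.5,interpolation=cv2.INTER_CUBIC))
# ring
cv2.imwrite('pics/wlh_c.png',cv2.resize(cv2.imread('pics/wlh.png')[90:215,210:345],None,fx=4.5,fy=4.5,interpolation=cv2.INTER_CUBIC))
c=load('wlh');w=cloud(c); t=w[90:215,200:350].reshape(-1,3); t=t[np.isfinite(t[:,0])]; t=t[(t[:,2]>.082)&(t[:,2]<.095)]
print('ring',len(t),np.median(t[:,2]),cv2.minEnclosingCircle(t[:,:2].astype(np.float32)*1000))
m=w[180:330,225:430].reshape(-1,3)
E
```

```text
wspn 3615 zs [0.0338 0.0378 0.0401] ((463.5235290527344, 239.2518310546875), (162.83633422851562, 78.1303939819336), 14.541552543640137)
side0 1188 zs [0.0295 0.0357 0.0406] ((473.6549072265625, 223.59315490722656), (192.74862670898438, 83.14669799804688), 2.9133033752441406)
head 1176 ((395.98681640625, 222.01657104492188), (21.248275756835938, 76.52201080322266), 14.80201244354248) [0.3962965  0.22230569 0.03509742] 0.03512945152936106
head px 274.5229797363281 240.1524658203125 [array([0.3764, 0.2565]), array([0.3969, 0.2617]), array([0.4161, 0.188 ]), array([0.3957, 0.1818])]
ring 5854 0.08670841020210124 ((591.6473999023438, -140.73143005371094), 52.216575622558594)
```

View pics/wlh_c.png

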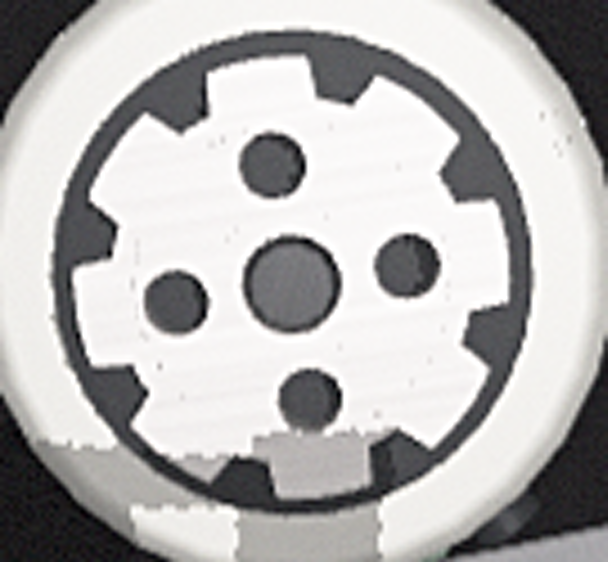

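View pics/wspn_c.png

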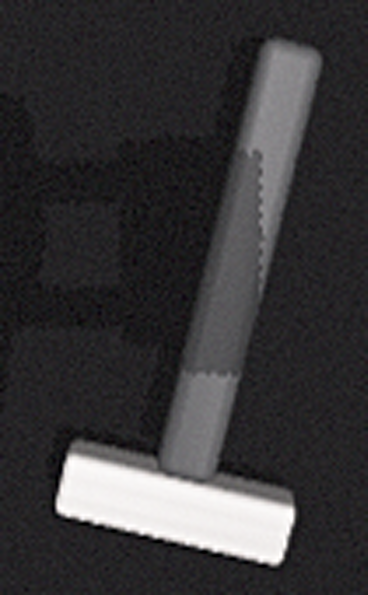

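```bash
python3 - <<'E'
from h import *
c=load('wlh')
H=np.array([[272,165],[407,265],[310,400],[176,302]]); 
P=np.array([onplane(c,(x+.5)/4.5-.5+210,(y+.5)/4.5-.5+90,0.0865)[:2] for x,y in H])
ctr=P.mean(0); d=P-ctr; print('ctr',ctr,np.linalg.norm(d,axis=1),np.degrees(np.arctan2(d[:,1],d[:,0])).round(1))
for f in ['side0','scene0','wlh']:
    c=load(f); im=c['pixels'].astype(int); w=cloud(c)
    m=(np.abs(w[:,:,2]-.004)<.006)&(im.min(2)>95)&(im.max(2)<200)&(w[:,:,0]>.25)&(w[:,:,0]<.6)&(w[:,:,1]<.02)&(w[:,:,1]>-.45)
    n,l,s,_=cv2.connectedComponentsWithStats(m.astype(np.uint8)); k=1+s[1:,4].argmax()
    p=w[l==k][:,:2]; r=cv2.minAreaRect(p.astype(np.float32)*1000); print(f,s[k],r, cv2.boxPoints(r).round())
# handle line in wspn
c=load('wspn'); w=cloud(c); p=w[95:220,260:325].reshape(-1,3); p=p[np.isfinite(p[:,0])&(p[:,2]>.034)&(p[:,2]<.045)]
r=cv2.minAreaRect(p[:,:2].astype(np.float32)*1000); print('handle',len(p),r)
# jar
for f in ['scene0','side0']:
    w=cloud(load(f)).reshape(-1,3); 
    for y0 in ((.731,-.108),(.755,.155)):
        q=w[(np.hypot(w[:,0]-y0[0],w[:,1]-y0[1])<.07)&(w[:,2]>.12)&(w[:,2]<.135)]; print(f,len(q),cv2.minEnclosingCircle(q[:,:2].astype(np.float32)*1000))
E
```

```text
ctr [ 0.59221924 -0.14097402] [0.02797772 0.02796473 0.02819156 0.02796003] [ -5.1 -94.9 174.9  84.6]
side0 [256 221  17  10  43] ((574.9354858398438, -6.117744445800781), (28.18085479736328, 55.34959411621094), 68.58647155761719) [[544.  -9.]
 [596. -29.]
 [606.  -3.]
 [554.  17.]]
scene0 [ 198  169   92   49 1982] ((416.6575012207031, -174.23318481445312), (257.7237548828125, 163.5737762451172), 84.6799087524414) [[ 323. -295.]
 [ 486. -310.]
 [ 510.  -54.]
 [ 347.  -38.]]
wlh [  232   194   183   123 14666] ((421.0682373046875, -171.86334228515625), (239.66444396972656, 149.69412231445312), 88.26781463623047) [[ 343. -289.]
 [ 492. -294.]
 [ 500.  -54.]
 [ 350.  -50.]]
handle 2106 ((480.88580322265625, 243.66595458984375), (127.03131866455078, 19.989734649658203), 14.397042274475098)
scene0 382 ((730.9480590820312, -112.68526458740234), 31.489788055419922)
scene0 644 ((757.5411376953125, 149.12692260742188), 30.473661422729492)
side0 185 ((732.4945068359375, -112.80268096923828), 32.439456939697266)
side0 323 ((755.596923828125, 146.98191833496094), 31.492965698242188)
```

```bash
cat >> h.py <<'E'
G=0.040; DZ=0.004
def tcp(origin,hdir,z):  # spanner origin xy, handle direction rad, shoulder z -> TCP pos, tool yaw=hdir+pi
    return np.array([origin[0]+G*np.cos(hdir),origin[1]+G*np.sin(hdir),z+DZ]), down(hdir+np.pi)
E
python3 - <<'E'
from h import *
r=np.radians
P=[((.396,.222),r(14.5),.16),((.396,.222),r(14.5),.013),((.592,-.141),r(-95),.2),((.592,-.141),r(-95),.086)]+[((.592,-.141),r(-95-a),.088) for a in (40,80,120,140)]+[((.423,-.102),r(-91.7),.017)]
for o,h,z in P: 
    q=kin.solve_ik(*tcp(o,h,z)); print(None if q is None else np.round(q,2))
arm.command_gripper(0.06)
arm.move_to(*tcp((.396,.222),r(14.5),.10))
print(arm.sense()['qpos'].round(2))
snap('wrist','w_pre')
print(arm.move_linear(tcp((.396,.222),r(14.5),.013)[0],velocity=.12,stop_force=10))
arm.command_gripper(0.0,45); s=arm.sense(); print(s['gripper_width'],s['eef_pos'],s['force'],s['t'])
E
```

```text
[ 0.31  0.07  1.78 -0.    1.29 -1.51]
[ 0.31  0.28  1.89 -0.    0.97 -1.51]
[-0.44  0.29  1.44 -0.    1.41 -0.35]
[-0.44  0.4   1.54 -0.    1.2  -0.35]
[-0.44  0.35  1.61 -0.    1.18  0.35]
[-0.41  0.31  1.66 -0.    1.17  1.08]
[-0.36  0.32  1.65 -0.    1.17  1.82]
[-0.34  0.33  1.63 -0.    1.18  2.19]
[-0.52  0.19  2.   -0.    0.95 -0.49]
[ 0.31  0.14  1.84 -0.    1.16 -1.51]
False
0.019796281919183294 [0.43476645 0.23202391 0.01709957] [-0.84876337 -0.23873787  0.41928107] 9.3583
```

```bash
python3 - <<'E'
from h import *
r=np.radians
arm.move_linear(tcp((.396,.222),r(14.5),.23)[0],velocity=.2)
arm.move_to(*tcp((.592,-.141),r(-95),.20))
arm.move_linear(tcp((.592,-.141),r(-95),.115)[0],velocity=.1)
s=arm.sense(); print(s['force'],s['t'],s['qpos'].round(2),s['eef_pos'])
for n in ('side','scene','wrist'): snap(n,n+'_h')
a=cv2.imread('pics/side_h.png')[120:230,200:330]; b=cv2.imread('pics/scene_h.png')[140:250,130:260]
cv2.imwrite('pics/h_c.png',cv2.resize(np.hstack([a,b]),None,fx=3,fy=3,interpolation=cv2.INTER_CUBIC))
E
```

```text
[-0.05995908  0.41796003 -1.767218  ] 13.2167 [-0.44  0.37  1.52  0.    1.25 -0.35] [ 0.58923945 -0.18114462  0.11991343]
```

View pics/h_c.png

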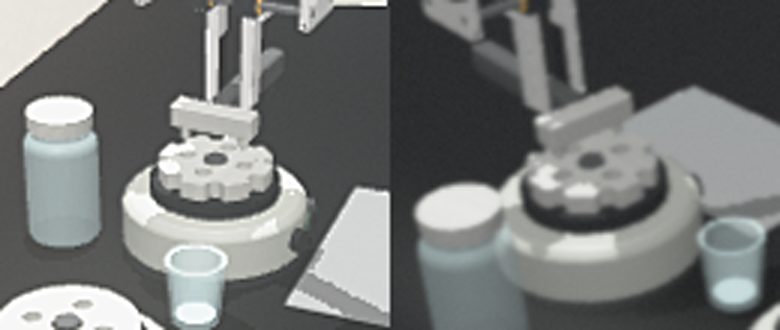

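View pics/wrist_h.png

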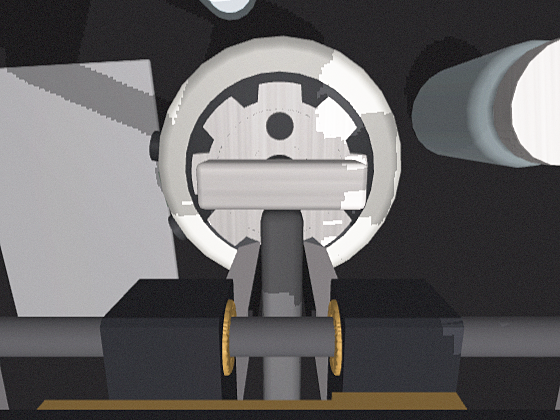

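The spanner is held level, with its head centred over the notched ring: wrist view head (195–368, 160–210), ring column about 280. I'll check the head position by depth, then insert.

```bash
python3 - <<'E'
from h import *
c=load('wrist_h'); w=cloud(c); t=w[150:220,185:375].reshape(-1,3); t=t[np.isfinite(t[:,0])]
t=t[(t[:,2]>.125)&(t[:,2]<.16)]
print(np.percentile(t[:,2],[5,50,95]),cv2.minAreaRect(t[:,:2].astype(np.float32)*1000))
E
```

```text
[0.13556967 0.13806822 0.13937608] ((593.1282958984375, -142.74942016601562), (27.050212860107422, 78.3178482055664), 84.93775939941406)
```

```bash
python3 - <<'E'
from h import *
r=np.radians
hit=arm.move_linear(tcp((.592,-.141),r(-95),.0845)[0],velocity=.04,stop_force=8)
s=arm.sense(); print(hit,s['force'],s['ft_torque'],s['t'],s['eef_pos'])
snap('side','side_i');snap('scene','scene_i')
a=cv2.imread('pics/side_i.png')[120:230,200:330]; b=cv2.imread('pics/scene_i.png')[140:250,130:260]
cv2.imwrite('pics/i_c.png',cv2.resize(np.hstack([a,b]),None,fx=3,fy=3,interpolation=cv2.INTER_CUBIC))
E
```

```text
True [-0.75990821 -0.24606685  5.46123031] [0.26411313 0.12942772 0.05182622] 14.0583 [ 0.58790618 -0.18072343  0.0901748 ]
```

View pics/i_c.png

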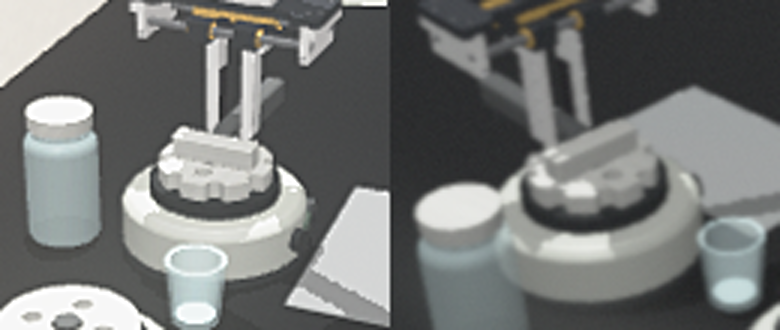

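Shoulder at 86.2 mm on the face, so it's seated. Turning clockwise.

```bash
cat > turn.py <<'E'
from h import *
r=np.radians; O=np.array([.592,-.141])
def step(a,z0=.0863,v=.03,sf=None):
    p,q=tcp(O,r(-95-a),z0+.002*max(0,r(a)))
    hit=arm.move_linear(p,q,velocity=v,stop_force=sf); s=arm.sense()
    f=s['force']; rr=s['eef_pos'][:2]-O
    x=s['ee_rot']; hd=-95-a
    M=R.from_quat(x[[1,2,3,0]]).as_matrix(); hd=np.degrees(np.arctan2(-M[1,0],-M[0,0]))
    print(a,hit,'F',f.round(1),'Tz',s['ft_torque'].round(2),'rxF',round(rr[0]*f[1]-rr[1]*f[0],2),'h',hd.round(1),'t',round(s['t'],2),flush=True)
    return f,s['ft_torque']
E
python3 - <<'E'
from turn import *
for a in (5,10,15,20,30,40):
    f,t=step(a)
    if np.linalg.norm(f)>45: break
E
```

```text
5 False F [-0.2 -0.5 -0.1] Tz [ 0.01 -0.01 -0.04] rxF -0.0 h -99.9 t 14.41
10 False F [-1.4 -3.5 -0.3] Tz [-0.68  0.15  0.1 ] rxF -0.02 h -104.8 t 14.68
15 False F [-1.5 -3.8 -0.7] Tz [-1.04  0.26  0.13] rxF -0.01 h -109.8 t 14.94
20 False F [-2.1 -4.4 -0.9] Tz [-1.03  0.33  0.08] rxF -0.0 h -114.9 t 15.21
30 False F [-1.5 -5.4 -0.3] Tz [-1.08  0.46  0.11] rxF 0.08 h -124.8 t 15.59
40 False F [-2.3 -4.6 -1.1] Tz [-1.06  0.53  0.04] rxF 0.06 h -134.9 t 15.97
```

```bash
python3 - <<'E'
from turn import *
for a in (50,60): step(a)
snap('side','side_t');snap('scene','scene_t')
a=cv2.imread('pics/side_t.png')[120:230,200:330]; b=cv2.imread('pics/scene_t.png')[140:250,130:260]
cv2.imwrite('pics/t_c.png',cv2.resize(np.hstack([a,b]),None,fx=3,fy=3,interpolation=cv2.INTER_CUBIC))
E
```

```text
50 False F [-3.8 -4.8  1. ] Tz [-1.02  0.63 -0.  ] rxF 0.07 h -144.8 t 16.36
60 False F [-2.7 -4.3  0.3] Tz [-0.94  0.61 -0.02] rxF 0.11 h -154.9 t 16.74
```

View pics/t_c.png

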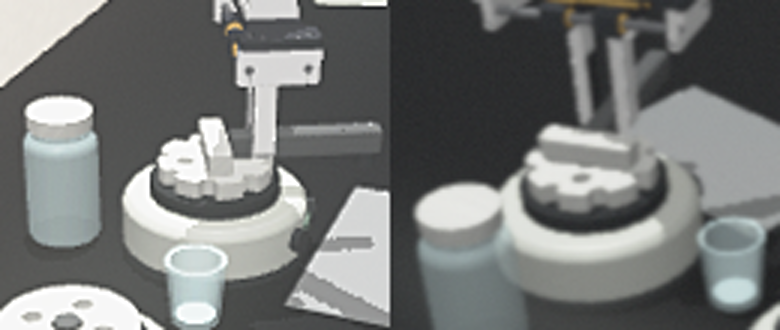

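The ring follows and the spanner stays seated. On to the stop.

```bash
python3 - <<'E'
from turn import *
for a in (70,80,90,100,110): f0,t0=step(a)
a=110
while a<142:
    a+=3
    f,t=step(a)
    if np.linalg.norm(f-f0)>20: print('STOP'); break
print(a)
E
```

```text
70 False F [-3.  -5.2  1.1] Tz [-0.91  0.73 -0.07] rxF 0.17 h -164.9 t 17.23
80 False F [-3.4 -4.2  1. ] Tz [-0.9   0.81 -0.02] rxF 0.16 h -174.9 t 17.61
90 False F [-5.3 -3.6  0.5] Tz [-0.78  0.76 -0.03] rxF 0.17 h 175.1 t 17.99
100 False F [-4.3 -3.7  0.6] Tz [-0.71  0.79 -0.05] rxF 0.19 h 165.1 t 18.38
110 False F [-3.5 -2.7  2.2] Tz [-0.6   0.77 -0.06] rxF 0.16 h 155.2 t 18.76
113 False F [-4.3 -1.9  2.4] Tz [-0.65  0.88  0.  ] rxF 0.15 h 152.2 t 19.01
116 False F [-5.1 -3.2  3. ] Tz [-0.54  0.94 -0.03] rxF 0.22 h 149.2 t 19.26
119 False F [-4.9 -2.8  1.6] Tz [-0.59  0.93 -0.07] rxF 0.21 h 146.2 t 19.51
122 False F [-5.3 -2.7  2.2] Tz [-0.5   1.02 -0.03] rxF 0.22 h 143.2 t 19.76
125 False F [-5.1 -2.4  2.6] Tz [-0.49  0.95 -0.01] rxF 0.21 h 140.2 t 20.01
128 False F [-5.6 -1.8  1.8] Tz [-0.46  0.97 -0.08] rxF 0.21 h 137.2 t 20.26
131 False F [-4.9 -2.9  2.9] Tz [-0.67  1.12  0.49] rxF 0.23 h 134.3 t 20.51
134 False F [-6.5 -3.6  3.5] Tz [-0.82  1.44  0.93] rxF 0.29 h 131.4 t 20.76
137 False F [-8.1 -5.5  4.4] Tz [-1.18  1.78  1.11] rxF 0.4 h 128.5 t 21.01
140 False F [-11.3  -8.2   4.6] Tz [-1.65  2.08  1.28] rxF 0.57 h 125.5 t 21.26
143 False F [-13.1 -10.9   5.5] Tz [-2.26  2.44  1.11] rxF 0.68 h 122.5 t 21.51
143
```

Contact with the stop began at about 130° (122° of ring turn). Moment about the axis is now roughly 1.8 N m, far above the 0.3 N m running torque, so the ring is at its end stop. Now I'll ease off to zero load and check.

```bash
python3 - <<'E'
from turn import *
for a in (137,133,130,128): f,t=step(a)
snap('wrist','wrist_e');snap('side','side_e')
s=arm.sense();print(s['gripper_width'],s['eef_pos'])
E
```

```text
137 False F [-9.  -8.4  3.5] Tz [-1.74  1.63  0.36] rxF 0.49 h 128.3 t 21.8
133 False F [-7.3 -6.6  1.7] Tz [-1.17  1.29  0.1 ] rxF 0.39 h 132.2 t 22.05
130 False F [-2.3 -1.2  0.1] Tz [-0.14  0.41 -0.08] rxF 0.1 h 135.0 t 22.3
128 False F [ 0.1  0.4 -2. ] Tz [ 0.2  -0.05 -0.03] rxF -0.02 h 137.0 t 22.55
0.01983159265432258 [ 0.56337357 -0.11297316  0.09472475]
```

View pics/wrist_e.png

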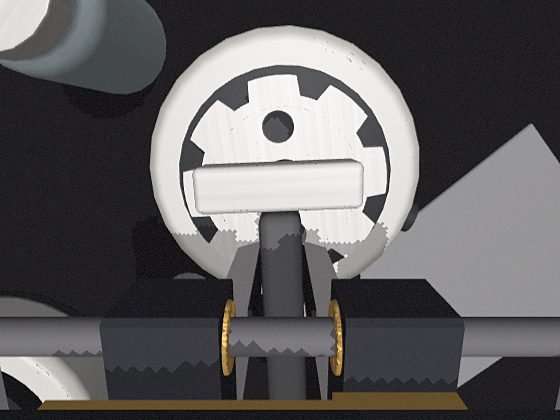

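The load is gone, the spanner is still square in the holes and the jar stands clear at (40,50). Lifting off to the mat.

```bash
python3 - <<'E'
from turn import *
p=arm.sense()['eef_pos'].copy(); p[2]=.13
print(arm.move_linear(p,velocity=.05,stop_force=15)); print(arm.sense()['force'])
p[2]=.22; arm.move_linear(p,velocity=.15)
snap('wrist','wrist_l'); snap('side','side_l'); snap('scene','scene_l')
M=(.423,-.102); h=r(-91.7)
arm.move_to(*tcp(M,h,.16))
arm.move_linear(tcp(M,h,.05)[0],velocity=.12)
s=arm.sense(); print(s['t'],s['eef_pos'],s['qpos'].round(2),s['force'])
snap('wrist','wrist_m'); snap('side','side_m'); snap('scene','scene_m')
a=cv2.imread('pics/side_m.png')[120:250,180:400]; b=cv2.imread('pics/scene_m.png')[140:270,130:310]
cv2.imwrite('pics/m_c.png',cv2.resize(np.hstack([a,b]),None,fx=2,fy=2,interpolation=cv2.INTER_CUBIC))
E
```

```text
False
[-0.50320197  0.15829973 -1.54183295]
27.5833 [ 0.4225895  -0.14239956  0.05469556] [-0.52  0.13  1.99 -0.    1.03 -0.49] [-0.7554443  -0.28510669 -2.48466134]
```

View pics/m_c.png

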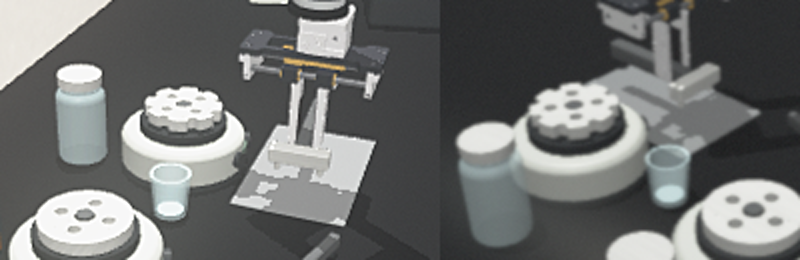

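View pics/wrist_l.png

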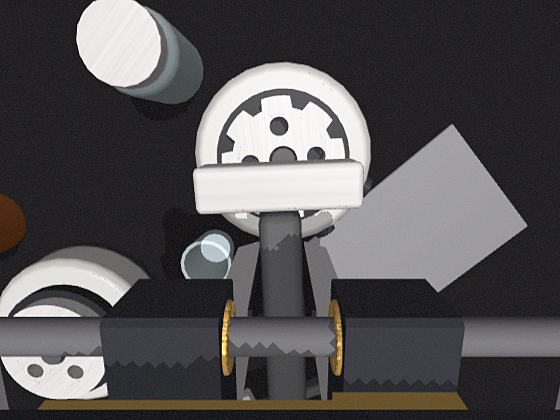

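View pics/wrist_m.png

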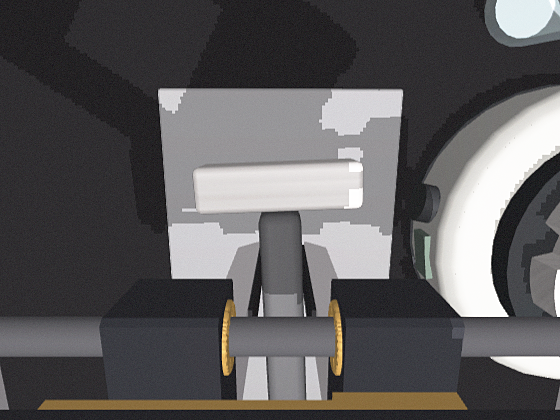

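The head (195–362) is well inside the mat (162–402). Setting it down.

```bash
python3 - <<'E'
from turn import *
M=(.423,-.102); h=r(-91.7)
hit=arm.move_linear(tcp(M,h,.0155)[0],velocity=.04,stop_force=5)
s=arm.sense(); print(hit,s['eef_pos'],s['force'])
arm.command_gripper(0.04); arm.dwell(.2)
p=arm.sense()['eef_pos'].copy(); p[2]=.2
arm.move_linear(p,velocity=.12)
arm.move_to(np.array([.42,-.17,.30]),down(np.arctan2(-.17,.42)))
s=arm.sense(); print(s['t'])
snap('wrist','wrist_f'); snap('side','side_f'); snap('scene','scene_f')
E
```

```text
True [ 0.42116098 -0.14169802  0.0211101 ] [-0.15498782 -0.24967718  4.13546393]
32.525
```

View pics/wrist_f.png

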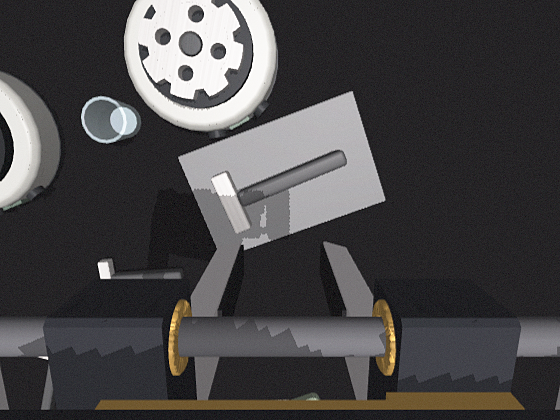

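View pics/side_f.png

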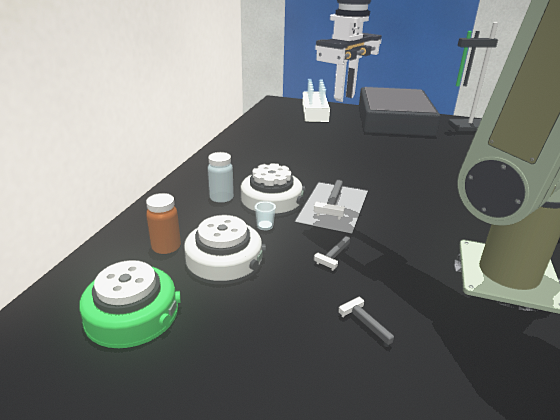

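The spanner lies inside the mat: head at (231,202), handle tip at (344,157). Holes are at about (197,14), (218,51), (185,73) and (163,37). Checking the ring's turn and rise, the spanner and the jars.

```bash
python3 - <<'E'
from h import *
c=load('wrist_f')
P=np.array([onplane(c,u,v,.0905)[:2] for u,v in [(197,14),(218,51),(185,73),(163,37)]]); d=P-P.mean(0)
print(P.mean(0),np.linalg.norm(d,axis=1),np.degrees(np.arctan2(d[:,1],d[:,0])).round(1))
for f in ('side0','side_f'):
    w=cloud(load(f)).reshape(-1,3)
    for n,x,y,ri,z0 in (('lh',.592,-.141,.05,.08),('rh',.607,.153,.05,.08),('jara',.731,-.112,.06,.115),('jarb',.757,.148,.06,.115),('beak',.568,-.008,.045,.052)):
        t=w[(np.hypot(w[:,0]-x,w[:,1]-y)<ri)&(w[:,2]>z0)]; print(f,n,np.median(t,0).round(4))
w=cloud(c)[140:245,205:355].reshape(-1,3); t=w[w[:,2]>.025]; print('spanner z',np.percentile(t[:,2],[5,50,95]),t.min(0),t.max(0))
for f in ('side0','side_f'): pass
a=cv2.imread('pics/side0.png')[205:260,185:260]; b=cv2.imread('pics/side_f.png')[205:260,185:260]
print(np.abs(a.astype(int)-b).mean())
E
```

```text
[ 0.59149842 -0.14109258] [0.02819032 0.02761107 0.02810559 0.02788149] [ -37.8 -125.4  142.8   54.7]
side0 lh [ 0.59   -0.1357  0.086 ]
side0 rh [0.6057 0.1575 0.0858]
side0 jara [ 0.7268 -0.1061  0.1243]
side0 jarb [0.7523 0.1542 0.1245]
side0 beak [ 0.5644 -0.0093  0.0561]
side_f lh [ 0.5903 -0.1356  0.0899]
side_f rh [0.6056 0.1576 0.0857]
side_f jara [ 0.7271 -0.1053  0.1241]
side_f jarb [0.7524 0.1543 0.1244]
side_f beak [ 0.5658 -0.0117  0.0557]
spanner z [0.03419906 0.04141412 0.04439128] [ 0.38181883 -0.25284038  0.02500858] [ 0.45988457 -0.08977477  0.30492219]
0.6149494949494949
```

```bash
python3 - <<'E'
from h import *
arm.close_job()
E
```

```text
the job is handed in; nothing more can be done
```

The notched ring is turned loose to its end stop and the spanner lies prongs down, wholly on the grey mat. I handed the job in at about 32.5 s on the robot's clock.

- **Insertion:** both prongs went in until the shoulder sat on the ring face, at 86.2 mm.
- **Turn:** I swung the handle clockwise on the side away from jar_a. At about 130° of handle travel the torque rose steeply, to about 1.8 N m against roughly 0.3 N m to turn it. I then backed off to zero load and lifted the spanner straight out.
- **Ring:** the last images show it turned about 121° (2.12 rad) and raised about 4 mm. That fits the 2.3 rad stop if it started near 0.18 rad. I could not read the joint itself, and the image angle is good to about 2°.
- **Spanner:** it lies level inside the mat edges, and it did not slip or drop.
- **Other items:** the plain ring and both jars are unchanged to within 1 mm. The beaker's depth reading differed by about 2 mm between pictures. I put that down to noise on clear glass, as nothing went near it.

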